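# Find the index bar's blind hole with a locating pin

### The arm

A 6-joint arm with a two-finger parallel gripper is mounted at the origin on a cart in front of the work surface, level with it; the furniture and walls round the work are solid. World frame = base frame: x ahead of the robot, y to its left, z up, the work surface at z = 0. Lengths are in m, angles in rad, forces in N, time in s.
With the tool pointing down it reaches from about 0.35 to 0.875 m from the base axis. Payload 4.2 kg.
Tool frame: the origin (TCP) lies on the centre line of the jaws, within the pads' length; the fingertips stand 22 mm ahead of it and the grasp point (between the pads) lies 3 mm ahead of it; z points along the fingers, y is the line along which they close (so a half turn about z gives the same grasp; the last joint's range is limited). The gripper opens to 87 mm and grips with 3 to 60 N. Pads are 19 mm wide; open, the fingers measure 117 mm over their backs; the gripper's body (75 mm by 190 mm) begins 51 mm behind the grasp point.
Start: joints at [-0.932, 0.385, 0.008, 0, -1.194, -0.259], TCP at [0.232, -0.58, 0.245] pointing down, gripper open.
Joint ranges: [-3.14, 3.14], [-1.21, 2.06], [-1.07, 1.41], [-3.16, 2.05], [-2.99, -0.16], [-3.1, 3.1]. Speed limits (rad/s): [2.79, 2.79, 3.14, 3.14, 3.14, 3.14].

### API

Orientations are given as a unit quaternion [w, x, y, z].
In Python, from station import status, get_image, close_job gives the robot as it stands.
- The arm moves only by the tool step_arm, never from a script. Its argument "steps" is a list of rows, each a list of 3 entries, a list of its own where there are three numbers: the shift along the tool's x, y, z in mm, then the turn, a rotation vector about the tool's x, y, z in rad, then the finger opening in mm, from 0 to 87. In form: [[[x, y, z], [wx, wy, wz], hand], ...]. A call has 1 to 5 rows; each row is the pose to reach, as a shift and turn from the pose commanded when the call began, along the tool's axes at that moment; what a row does not reach only later rows make up. A row lasts 1/12 s, in which the tool goes at most 41.7 mm and 7.16 degrees, less where a joint would pass 70% of its speed; a pose out of reach is approached as far as the arm can. A call with a gripper value outside its range is refused whole. The fingers move at their own pace and stop on an object; "newtons" is the grip in N (left out, the last holds). Time passes only in rows, so rows that repeat a pose let the fingers close. It gives the time, the measured TCP pose, the force, the opening and the grip force at its end, in the units of the state.
- status.observe(): the state, without advancing time (a new reading comes with each control period).
- get_image(name): name is "scene" or "top" or "wrist"; returns a dict with "pixels" (400x640x3 uint8, red, green, blue), "fx", "fy", "cx", "cy" (pixels), "R" (3x3) and "t" (3): a world point X has camera coordinates R X + t. Camera axes: x right, y down, z forward; pixel columns grow to the right and rows downward; lengths in m; the calibration is good to about 2 mm. A picture is of the moment at which its call begins. There is no depth.
- close_job(): hands the job in; it is judged then, once.
The state is a dict: "clock": time; "qpos": joint angles; "joint_velocities": joint speeds; "effort": joint torques, N m; "ee_pos": TCP position; "tcp_rot": TCP orientation; "force": force on the tool from outside, world axes, zero at the start; "moment": the same for the moment, N m; "grip_width": finger opening in m; "finger_force": force on a finger pad.
Only numpy, scipy, OpenCV 4.12 (cv2) and the standard library are available. Lean on these libraries where they do the work, as an engineer would, in place of code of your own. Each camera call takes 0.05 s, during which the arm holds its last target. There are 200 camera calls.

### The job

Take the red-handled locating pin out of its wooden stand, rest its tip lightly on the floor of the groove in the blue fixture plate and slide it along the groove until it drops into the unmarked blind hole in the bar below. Then push it fully home, upright with its collar flat on the plate, and let go. Press gently all the while, never with 40 N or more on the plate, and leave the brass bush and the small grey bolt near the work where they lie.

Things in the scene. Friction and masses are not known exactly. Their poses are not given: they have to be found in the camera images.
- pin: Loose upright locating pin, about 120 g. Origin on its axis at the shoulder (underside of the collar), z up to the handle. Above: steel collar 26 mm wide, z 0 to 5 mm. Below: round steel shank 12 mm in diameter, 26 mm long, its last 4 mm a cone down to a flat tip 6 mm in diameter.
- pin_handle (a point): Middle of the pin's red square handle, 23 mm above the pin's origin. The handle is 18 x 18 mm and 36 mm tall (5 to 41 mm above the origin), its flat sides square to the pin's x and y; hold it by two opposite flats.
- pin_tip (a point): Centre of the pin's flat tip, 26 mm below the pin's origin.
- stand: Fixed wooden block 70 x 70 x 36 mm with a loose square hole (16 x 16 mm, 30 mm deep) in the middle of its top; the pin's collar rests on its top. Origin at the centre of its underside, z up.
- plate: Fixed blue fixture plate, 110 mm (x) by 200 mm (y), bare steel top at 34 mm. Origin at the centre of its underside, z up; y runs along the groove. Four dark bolt heads 11 mm wide stand 7 mm proud at x = +-37, y = +-75 mm. Fully home, the pin's collar rests on the plate's top: pin origin 34 mm above the plate's origin.
- groove (a point): Middle of the groove's floor, 30 mm above the plate's origin, axes as the plate's. Groove 16 mm wide (x), 80 mm long (y -40 to +40 mm), 4 mm deep. Its floor is a dark steel bar clamped at an unknown place along y, with one blind hole 14 mm wide, 25 mm deep, on the line x = 0, centre anywhere from y -26 to +26 mm; its place is not reported. The bar does not yield under this job's forces.
- bush: Loose brass bush lying down, 52 x 94 x 52 mm; bystander.
- bolt: Loose small grey hexagon bolt lying down, 16 x 38 x 19 mm; bystander.
There are look-alikes about, which are no part of the job. There is more than one size of the pin; the one meant has the size given above.

How it is judged:
By the outcome, as a careful person would: the job done as asked, in the order asked, and still so for the second after the job is handed in, with the robot touching nothing.
It also fails if it takes over 72 s, if anything falls off the work surface, if the arm or the gripper's body presses on something with over 40 N, if the wrist force passes 120 N, or if a joint passes its speed limit or range.

## Working session

There is one attempt and no reset: what is moved stays moved. The work goes in short steps, Python scripts to look and compute and a tool call to move; the robot and the scene stay as the last step left them, time stands still between calls to the robot, and variables do not carry over. Pictures are saved under pics/ and viewed, at most 10 in all, crops included, and the job is handed in when it is done.

Besides the shell and the picture viewer there is one more tool, called after "Emit:" as name(argument=value, ...) on one line, values as JSON. step_arm: Moves the arm, as the interface text tells. Its arguments: {"type":"object","properties":{"steps":{"type":"array"},"newtons":{"type":"number"}},"required":["steps"]}

```bash
mkdir -p pics; ls; cat > h.py <<'E'
import numpy as np, cv2, os
from station import status, get_image, close_job
def snap(name, fn):
    im=get_image(name); np.savez(fn+'.npz',**im); cv2.imwrite(fn+'.png',im['pixels'][:,:,::-1]); return im
def ray(im,u,v):
    R=np.array(im['R']);t=np.array(im['t']);d=R.T@np.array([(u-im['cx'])/im['fx'],(v-im['cy'])/im['fy'],1]);return -R.T@t,d
def onz(im,u,v,z):
    c,d=ray(im,u,v);return c+d*(z-c[2])/d[2]
def proj(im,X):
    p=np.array(im['R'])@np.array(X)+np.array(im['t']);return im['fx']*p[0]/p[2]+im['cx'],im['fy']*p[1]/p[2]+im['cy']
E
python3 - <<'E'
from h import *
a=snap('scene','pics/s0');b=snap('top','pics/t0')
for i in(a,b):print(-np.array(i['R']).T@i['t'],i['fx'],i['R'])
print(status.observe())
E
```

```text
pics
[1.0133403  0.70887426 0.51524651] 398.3092799705794 [[-0.8706239   0.49171868 -0.01505868]
 [ 0.2314595   0.38242142 -0.89452801]
 [-0.43409737 -0.78228294 -0.44675819]]
[ 0.47789864 -0.0864984   1.51564855] 485.8899830889583 [[ 0.01040288 -0.99987405  0.01198626]
 [-0.99820678 -0.0110907  -0.05882359]
 [ 0.05894912 -0.01135283 -0.99819643]]
{'clock': 0.1, 'qpos': array([-9.32400686e-01,  3.85460426e-01,  6.75438166e-03, -4.35185029e-04,
       -1.19398987e+00, -2.58604211e-01]), 'joint_velocities': array([ 0.00225364, -0.00157723,  0.0041965 , -0.00058252, -0.00041183,
        0.00139266]), 'effort': array([ 1.06825468e-03, -3.91689885e+01,  1.87935233e+01,  4.23192501e+00,
        1.34347082e-02, -6.45507430e-05]), 'ee_pos': array([ 0.2315387 , -0.57999354,  0.24357735]), 'tcp_rot': array([-2.29594998e-04, -1.88677583e-01,  9.82038608e-01,  9.43554610e-04]), 'force': array([-0.85640226, -0.30439003, -0.26929432]), 'moment': array([-0.02924927, -0.00795896, -0.01137375]), 'finger_force': 0.0, 'grip_width': 0.08691769428602893}
```

View pics/t0.png

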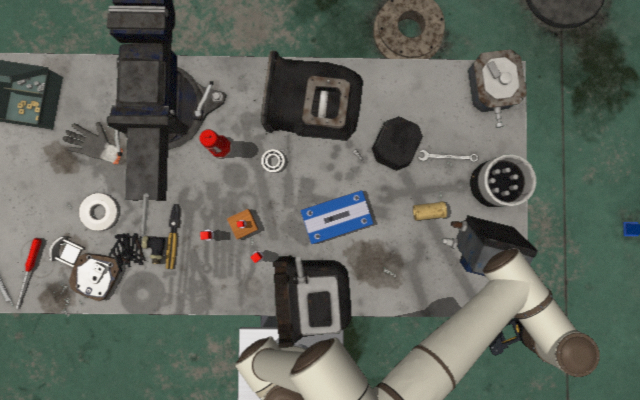

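View pics/s0.png

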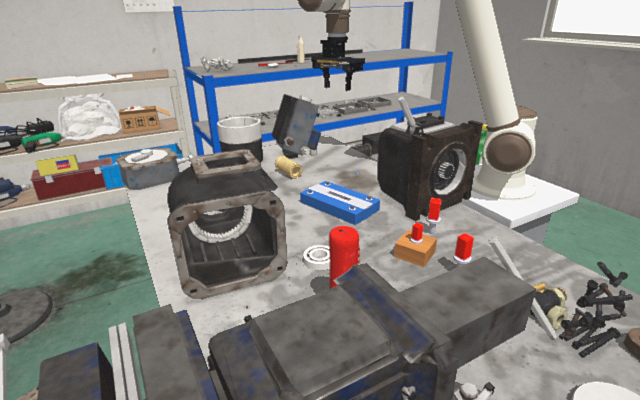

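Top view: red handles at (205,236), (242,225) and (257,257), plus a red bottle at (214,143). Only (242,225) stands in a wooden block. The plate is at (338,217), the brass bush at (430,211), and small grey bolts at (357,153) and (390,272). Next I'll confirm the pin in one enlarged crop and measure it.

```bash
python3 - <<'E'
from h import *
T=dict(np.load('pics/t0.npz'));S=dict(np.load('pics/s0.npz'))
def rects(im,lo,hi,mn,z,box):
    hsv=cv2.cvtColor(im['pixels'],cv2.COLOR_RGB2HSV);m=cv2.inRange(hsv,lo,hi);k=np.zeros_like(m);x0,y0,x1,y1=box;k[y0:y1,x0:x1]=m[y0:y1,x0:x1]
    for c in cv2.findContours(k,cv2.RETR_EXTERNAL,cv2.CHAIN_APPROX_NONE)[0]:
        if cv2.contourArea(c)<mn: continue
        h=cv2.convexHull(c)[:,0].astype(float);w=np.array([onz(im,u,v,z)[:2] for u,v in h])*1000
        r=cv2.minAreaRect(w.astype(np.float32));print(cv2.minAreaRect(c)[0],r)
print('plate');rects(T,(100,120,60),(125,255,255),500,.034,(280,170,400,260))
print('stand');rects(T,(8,120,80),(22,255,255),60,.036,(215,195,275,250))
print('red');rects(T,(0,200,120),(4,255,255),20,.077,(190,195,275,270))
print('bolts');
a=cv2.resize(T['pixels'][195:275,190:290],(400,320),interpolation=cv2.INTER_CUBIC)
b=cv2.resize(S['pixels'][190:270,385:485],(400,320),interpolation=cv2.INTER_CUBIC)
cv2.imwrite('pics/c1.png',np.hstack([a,b])[:,:,::-1])
E
```

```text
plate
(340.47967529296875, 228.4896240234375) ((459.44500732421875, -148.50906372070312), (34.31673812866211, 198.5962677001953), 18.399751663208008)
(332.60809326171875, 204.78857421875) ((531.3009643554688, -123.86634063720703), (32.52286911010742, 199.02261352539062), 18.525676727294922)
stand
(242.13140869140625, 223.6387176513672) ((471.0601806640625, 150.22718811035156), (71.03502655029297, 71.60685729980469), 25.66804313659668)
red
(255.56002807617188, 257.08001708984375) ((373.54315185546875, 102.32748413085938), (19.984338760375977, 22.12406349182129), 37.47441101074219)
(204.5, 235.0) ((436.68798828125, 253.49859619140625), (17.59821319580078, 20.623077392578125), 0.5822299718856812)
bolts
```

View pics/c1.png

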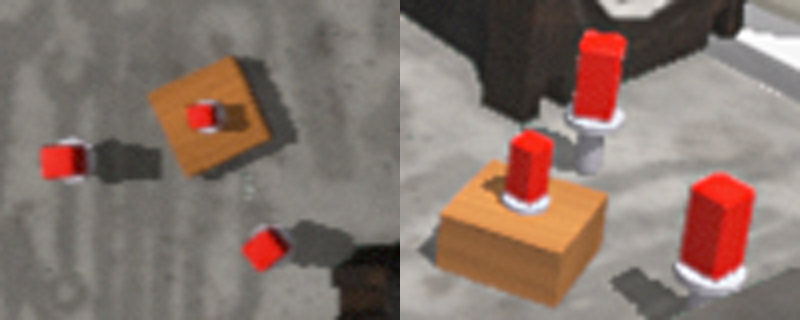

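The crop confirms it. In the top half the block's pin is at (203,115), and its handle is clearly smaller than those of the other two, which stand free on the table on longer shanks. The pin in the stand is the target; I'll move over for a wrist view.

Emit:
step_arm(steps=[[[0, 0, -86], [0, 0, 0], 87], [[0, 0, -86], [0, 0, 0], 87], [[-417, 190, -86], [0, 0, 0], 87], [[-417, 190, -86], [0, 0, 0], 87], [[-417, 190, -86], [0, 0, 0], 87]])

```text
clock: 0.52
ee_pos: [0.3185, -0.4893, 0.3288]
tcp_rot: [0.0, -0.188, 0.982, -0.0]
force: [0.8, -0.8, -0.5]
grip_width: 0.0872
finger_force: 0.0
```

Emit:
step_arm(steps=[[[-303, 138, 0], [0, 0, 0], 87], [[-303, 138, 0], [0, 0, 0], 87], [[-303, 138, 0], [0, 0, 0], 87], [[-303, 138, 0], [0, 0, 0], 87], [[-303, 138, 0], [0, 0, 0], 87]])

```text
clock: 0.93
ee_pos: [0.4631, -0.3377, 0.3283]
tcp_rot: [-0.0, -0.189, 0.982, 0.0]
force: [0.8, -1.1, 0.6]
grip_width: 0.0869
finger_force: 0.0
```

Emit:
step_arm(steps=[[[-113, 50, 0], [0, 0, 0], 87], [[-113, 50, 0], [0, 0, 0], 87], [[-113, 50, 0], [0, 0, 0], 87], [[-180, 432, 0], [0, 0, 0], 87], [[-180, 432, 0], [0, 0, 0], 87]])

```text
clock: 1.35
ee_pos: [0.5326, -0.1678, 0.3259]
tcp_rot: [-0.002, -0.189, 0.982, 0.001]
force: [0.9, 0.7, -0.2]
grip_width: 0.0866
finger_force: 0.0
```

Emit:
step_arm(steps=[[[-54, 300, 30], [0, 0, 0], 87], [[-54, 300, 30], [0, 0, 0], 87], [[-54, 300, 30], [0, 0, 0], 87], [[-54, 300, 30], [0, 0, 0], 87], [[-54, 300, 30], [0, 0, 0], 87]])

```text
clock: 1.77
ee_pos: [0.4889, 0.0351, 0.3078]
tcp_rot: [-0.0, -0.189, 0.982, 0.0]
force: [1.0, 0.7, 0.1]
grip_width: 0.087
finger_force: 0.0
```

```bash
python3 - <<'E'
from h import *
w=snap('wrist','pics/w1');o=status.observe();print(o['ee_pos'],o['tcp_rot'],-w['R'].T@w['t'],w['R'][2],w['fx'])
for p in [(.4711,.1502,.036),(.495,-.136,.034),(.471,.15,.077)]: print(proj(w,p))
E
```

```text
[0.48778104 0.04047496 0.30690675] [-4.68633608e-04 -1.91455444e-01  9.81500136e-01  1.44101214e-03] [0.41320654 0.00564026 0.44817919] [ 0.27022188  0.1097202  -0.9565258 ] 292.62789189034504
(np.float64(395.4798738783769), np.float64(190.14410942228227))
(np.float64(200.32352542863174), np.float64(130.76975064501892))
(np.float64(403.2455658608057), np.float64(197.8511647687642))
```

View pics/w1.png

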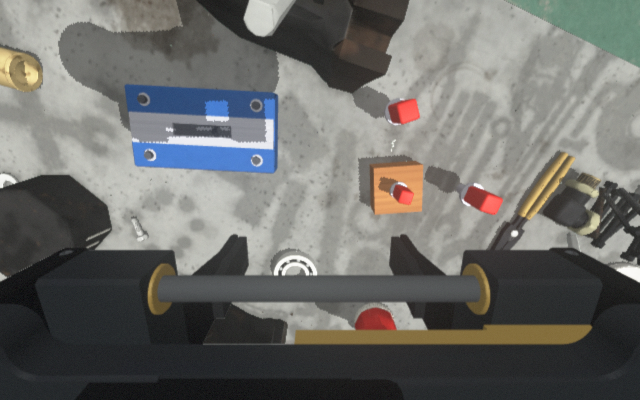

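Wrist view: plate centred at (203,130), stand at (397,188), our pin's handle top at about (403,197), the larger look-alikes at (403,111) and (484,200), and a small grey bolt at (139,228). I'll move closer above the pin to measure it.

Emit:
step_arm(steps=[[[-25, 108, 107], [0, 0, 0], 87], [[-25, 108, 107], [0, 0, 0], 87], [[-25, 108, 107], [0, 0, 0], 87], [[-25, 108, 107], [0, 0, 0], 87], [[-25, 108, 107], [0, 0, 0], 87]])

```text
clock: 2.23
ee_pos: [0.4702, 0.1445, 0.1964]
tcp_rot: [-0.004, -0.19, 0.982, -0.001]
force: [-1.0, 0.7, 0.2]
grip_width: 0.0871
finger_force: 0.0
```

```bash
python3 - <<'E'
from h import *
w=snap('wrist','pics/w2');o=status.observe();print(o['ee_pos'],o['tcp_rot'])
print(proj(w,(.4711,.1502,.077)))
hsv=cv2.cvtColor(w['pixels'],cv2.COLOR_RGB2HSV)
m=cv2.inRange(hsv,(0,180,60),(6,255,255))
u,v=map(int,proj(w,(.4711,.1502,.06)));x0,y0=u-80,v-60
c=cv2.resize(w['pixels'][y0:y0+120,x0:x0+160],(800,600),interpolation=cv2.INTER_CUBIC);print(x0,y0)
cv2.imwrite('pics/c2.png',c[:,:,::-1])
E
```

```text
[0.47158329 0.14362151 0.19868778] [-0.00284912 -0.19019852  0.98174092 -0.00107911]
(np.float64(322.62104015377724), np.float64(208.42195518409505))
242 143
```

View pics/c2.png

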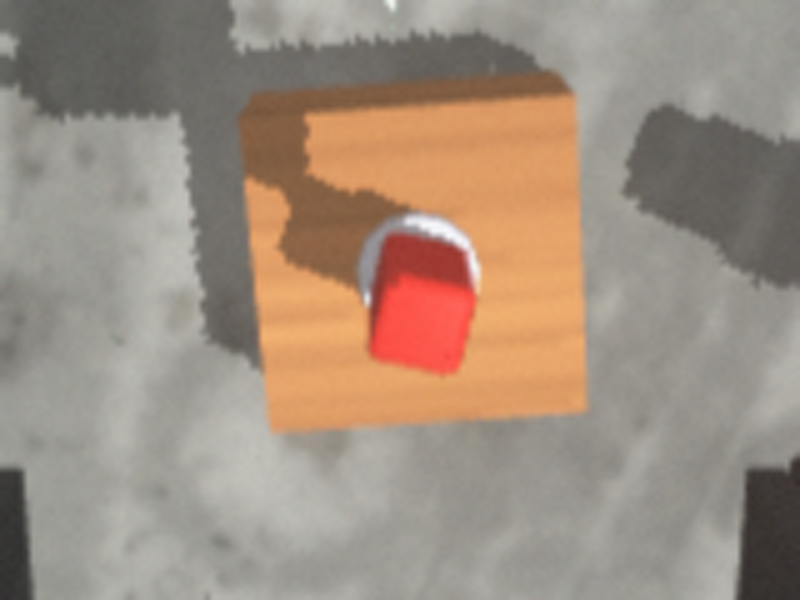

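The crop shows the pin in the stand. The bright top face of its handle has corners at about (385,273), (475,288), (460,375) and (370,358) in the crop; next I'll work out its centre and yaw.

```bash
python3 - <<'E'
from h import *
w=dict(np.load('pics/w2.npz'));hsv=cv2.cvtColor(w['pixels'],cv2.COLOR_RGB2HSV)
m=cv2.inRange(hsv,(0,150,200),(8,255,255));m2=np.zeros_like(m);m2[190:225,305:345]=m[190:225,305:345]
c=max(cv2.findContours(m2,cv2.RETR_EXTERNAL,cv2.CHAIN_APPROX_NONE)[0],key=cv2.contourArea)
print(cv2.minAreaRect(c))
W=np.array([onz(w,*p,.077)[:2]*1000 for p in c[:,0].astype(float)],np.float32);print('top mask',cv2.minAreaRect(W))
q=np.array([[385,273],[475,288],[460,375],[370,358]])/5+[242,143]-.4
Q=np.array([onz(w,*p,.077)[:2]*1000 for p in q]);print(Q,Q.mean(0))
e=np.diff(np.vstack([Q,Q[:1]]),axis=0);print(np.degrees(np.arctan2(e[:,1],e[:,0])),np.hypot(*e.T))
# stand by top contour
s=cv2.inRange(hsv,(8,100,150),(22,255,255));c=max(cv2.findContours(s,cv2.RETR_EXTERNAL,cv2.CHAIN_APPROX_NONE)[0],key=cv2.contourArea)
W=np.array([onz(w,*p,.036)[:2]*1000 for p in c[:,0].astype(float)],np.float32);print('stand',cv2.minAreaRect(W))
o=status.observe();q=o['tcp_rot']
from scipy.spatial.transform import Rotation as Ro
R=Ro.from_quat(q[[1,2,3,0]]).as_matrix();print(R[:, :2].T)
E
```

```text
((326.2115173339844, 207.4423065185547), (18.631032943725586, 18.04268455505371), 11.309932708740234)
top mask ((469.02423095703125, 152.96458435058594), (17.613704681396484, 17.230789184570312), 10.000197410583496)
[[462.41711233 142.64928746]
 [458.86238534 159.19592143]
 [475.64197789 163.23168894]
 [478.83874326 146.23109986]] [468.9400547  152.82699942]
[ 102.12461496   13.52370714  -79.35054139 -167.69561082] [16.92415964 17.25810376 17.29853572 16.80771675]
stand ((469.3475646972656, 152.77627563476562), (70.60591888427734, 70.07147216796875), 26.041584014892578)
[[-0.92763281 -0.3734452   0.00600468]
 [-0.3734575   0.92764671 -0.00103502]]
```

Emit:
step_arm(steps=[[[-1, 9.5, 30], [0, 0, 0.1], 50], [[-1, 9.5, 60], [0, 0, 0.19], 50], [[-1, 9.5, 80], [0, 0, 0.19], 50], [[-1, 9.5, 90], [0, 0, 0.19], 50], [[-1, 9.5, 90], [0, 0, 0.19], 50]])

```text
clock: 2.7
ee_pos: [0.4699, 0.1508, 0.1097]
tcp_rot: [-0.002, -0.094, 0.996, -0.001]
force: [0.2, -0.2, -0.6]
grip_width: 0.0617
finger_force: 0.0
```

```bash
python3 - <<'E'
from h import *
from scipy.spatial.transform import Rotation as Ro
w=snap('wrist','pics/w3');o=status.observe();q=o['tcp_rot'];R=Ro.from_quat(q[[1,2,3,0]]).as_matrix()
print(o['ee_pos'],o['force'],o['grip_width'],R.round(4));print(1000*R.T@(np.array([.469,.1529,.066])-o['ee_pos']))
hsv=cv2.cvtColor(w['pixels'],cv2.COLOR_RGB2HSV)
m=cv2.inRange(hsv,(0,150,200),(8,255,255))
for c in cv2.findContours(m,cv2.RETR_EXTERNAL,cv2.CHAIN_APPROX_NONE)[0]:
  if cv2.contourArea(c)<60: continue
  W=np.array([onz(w,*p,.077)[:2]*1000 for p in c[:,0].astype(float)],np.float32);print(cv2.minAreaRect(c),cv2.minAreaRect(W))
E
```

```text
[0.47087133 0.15133455 0.11113695] [0.75991271 0.28098279 0.22664473] 0.057541295434848413 [[-9.822e-01 -1.880e-01 -8.000e-04]
 [-1.880e-01  9.822e-01 -1.000e-03]
 [ 1.000e-03 -8.000e-04 -1.000e+00]]
[ 1.50048659  1.92696684 45.13681711]
((498.6459655761719, 229.57568359375), (41.48604965209961, 38.88666915893555), 8.972625732421875) ((438.3291320800781, 262.30865478515625), (25.755388259887695, 24.93315315246582), 4.369802474975586)
```

Emit:
step_arm(steps=[[[1.5, 2, 20], [0, 0, 0], 50], [[1.5, 2, 35], [0, 0, 0], 50], [[1.5, 2, 45], [0, 0, 0], 50], [[1.5, 2, 45], [0, 0, 0], 50], [[1.5, 2, 45], [0, 0, 0], 50]])

```text
clock: 3.17
ee_pos: [0.4698, 0.1539, 0.0674]
tcp_rot: [0.001, -0.095, 0.996, 0.0]
force: [0.5, 0.4, 0.8]
grip_width: 0.0501
finger_force: 0.0
```

```bash
python3 - <<'E'
from h import *
w=snap('wrist','pics/w4');o=status.observe();print(o['ee_pos'],o['tcp_rot'],o['force'],o['grip_width'])
cv2.imwrite('pics/c4.png',cv2.resize(w['pixels'][160:400,160:480],(800,600))[:,:,::-1])
E
```

```text
[0.4699748  0.15417129 0.06773612] [ 1.35015227e-03 -9.47398019e-02  9.95500977e-01  5.93255060e-04] [-0.08086321  1.06135696  0.83289195] 0.05003000133502152
```

View pics/c4.png

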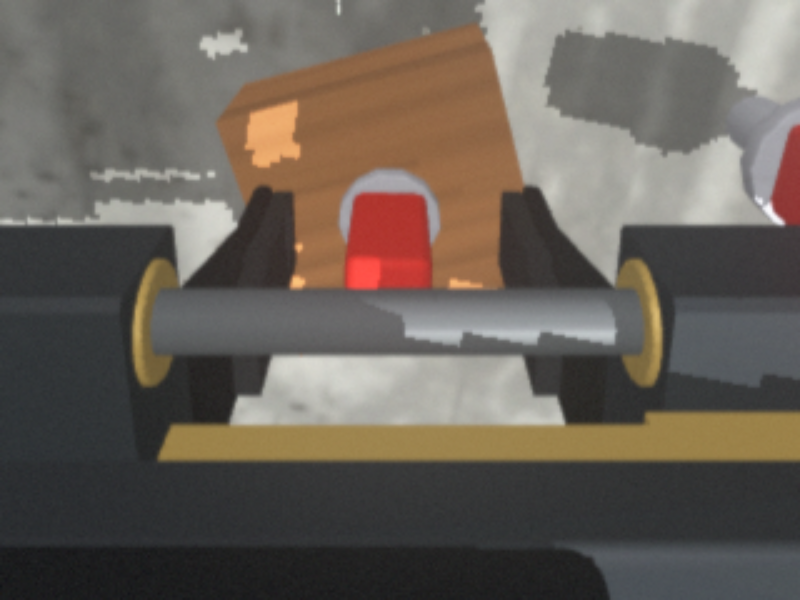

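The handle, at crop (390,240), sits square between the fingers (295 and 500), about 1 mm left of centre. I'll nudge across, grip, then lift.

Emit:
step_arm(steps=[[[1, -1.3, 1], [0, 0, 0], 50], [[1, -1.3, 1], [0, 0, 0], 10], [[1, -1.3, 1], [0, 0, 0], 10], [[1, -1.3, 1], [0, 0, 0], 10], [[1, -1.3, 1], [0, 0, 0], 10]], newtons=30)

```text
clock: 3.63
ee_pos: [0.4682, 0.1525, 0.0655]
tcp_rot: [0.0, -0.095, 0.995, 0.0]
force: [0.8, -0.8, 0.0]
grip_width: 0.0309
finger_force: 0.0
```

Emit:
step_arm(steps=[[[0, 0, 0], [0, 0, 0], 10], [[0, 0, 0], [0, 0, 0], 10], [[0, 0, 0], [0, 0, 0], 10], [[0, 0, 0], [0, 0, 0], 10], [[0, 0, 0], [0, 0, 0], 10]], newtons=30)

```text
clock: 4.05
ee_pos: [0.4681, 0.1524, 0.0653]
tcp_rot: [0.0, -0.095, 0.995, -0.0]
force: [-0.1, -0.7, 1.4]
grip_width: 0.0176
finger_force: 30.0
```

Emit:
step_arm(steps=[[[0, 0, -15], [0, 0, 0], 10], [[0, 0, -45], [0, 0, 0], 10], [[0, 0, -80], [0, 0, 0], 10], [[0, 0, -110], [0, 0, 0], 10], [[0, 0, -110], [0, 0, 0], 10]])

```text
clock: 4.47
ee_pos: [0.4713, 0.1541, 0.1812]
tcp_rot: [0.006, -0.095, 0.995, 0.002]
force: [0.7, 1.5, -0.7]
grip_width: 0.0176
finger_force: 30.0
```

Emit:
step_arm(steps=[[[10, -35, 0], [0, 0, 0], 10], [[20, -75, 0], [0, 0, 0], 10], [[20, -115, 0], [0, 0, 0], 10], [[20, -140, 0], [0, 0, 0], 10], [[20, -140, 0], [0, 0, 0], 10]])

```text
clock: 4.88
ee_pos: [0.4742, 0.0077, 0.1744]
tcp_rot: [-0.001, -0.092, 0.996, -0.0]
force: [-0.2, 0.3, -1.4]
grip_width: 0.018
finger_force: 30.0
```

```bash
python3 - <<'E'
from h import *
w=snap('wrist','pics/w5');o=status.observe();print(o['ee_pos'],o['tcp_rot'],o['force'],o['grip_width'])
hsv=cv2.cvtColor(w['pixels'],cv2.COLOR_RGB2HSV)
m=cv2.inRange(hsv,(100,120,40),(125,255,255));m[230:]=0
pts=np.vstack([c for c in cv2.findContours(m,cv2.RETR_EXTERNAL,cv2.CHAIN_APPROX_NONE)[0] if cv2.contourArea(c)>100])
print(cv2.boundingRect(pts))
for z in (.034,): 
  W=np.array([onz(w,*p,z)[:2]*1000 for p in pts[:,0].astype(float)],np.float32);print(cv2.minAreaRect(W))
u,v=proj(w,(.495,-.136,.03));print(u,v)
x0,y0=max(0,int(u)-130),max(0,int(v)-90)
cv2.imwrite('pics/c5.png',cv2.resize(w['pixels'][y0:y0+180,x0:x0+240],(800,600),interpolation=cv2.INTER_CUBIC)[:,:,::-1]);print(x0,y0)
E
```

```text
[0.47430383 0.00913959 0.17440125] [-7.45500292e-04 -9.26202590e-02  9.95701226e-01 -2.31925883e-05] [-0.44177031  0.11590126 -1.6315984 ] 0.017939706114449148
(58, 121, 226, 109)
((492.2608642578125, -131.61001586914062), (107.67475128173828, 202.07069396972656), 18.760793685913086)
173.30342924080915 191.5734217940695
43 101
```

View pics/c5.png

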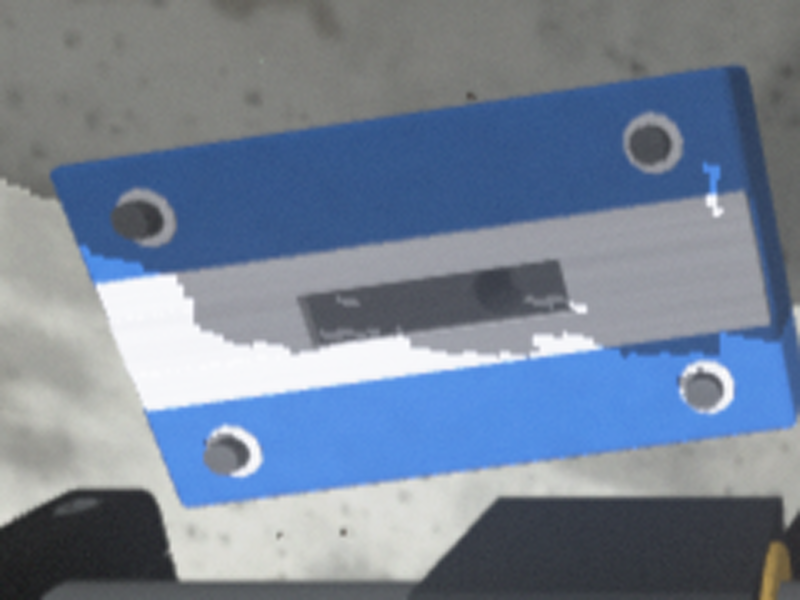

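The crop shows the plate. The groove runs from about (303,320) to (565,287), and a darker round hole shows at about (497,290), towards its +y end. The bolt head tops are at (137,220), (652,146), (228,455) and (705,390).

```bash
python3 - <<'E'
from h import *
w=dict(np.load('pics/w5.npz'))
f=lambda p,z:onz(w,p[0]*240/800+43-.35,p[1]*.3+101-.35,z)[:2]*1000
B=np.array([f(p,.041) for p in [(137,220),(652,146),(705,390),(228,455)]]);print(B,B.mean(0))
d=(B[1]+B[2]-B[0]-B[3])/2;print(d,np.hypot(*d),'yaw',np.degrees(np.arctan2(-d[0],d[1])))
# plate top corners
C=np.array([f(p,.034) for p in [(55,172),(742,68),(795,425),(185,507)]]);print('corners',C,C.mean(0))
G=np.array([f(p,.034) for p in [(298,296),(557,261),(573,312),(315,348)]]);print('groove',G,G.mean(0))
yw=np.radians(18.5);ey=np.array([-np.sin(yw),np.cos(yw)]);ex=np.array([np.cos(yw),np.sin(yw)])
for c in (B.mean(0),G.mean(0)):
  h=f((497,292),.030)-c;print('hole',h@ex,h@ey)
E
```

```text
[[ 482.13689599 -214.98301447]
 [ 434.73305647  -74.06580714]
 [ 503.3631327   -50.92168509]
 [ 550.93950459 -190.97015584]] [ 492.79314744 -132.73516563]
[-47.49010571 140.48283904] 148.2927449528302 yaw 18.67778108048758
corners [[ 474.51053669 -242.7228789 ]
 [ 409.87394545  -53.51109294]
 [ 512.45997282  -23.31001278]
 [ 575.70532711 -209.39670785]] [ 493.13744552 -132.23517312]
groove [[ 498.90450723 -174.37584053]
 [ 474.12733811  -99.67312287]
 [ 488.81605978  -93.76422055]
 [ 514.40866458 -169.2923277 ]] [ 494.06414242 -134.27637791]
hole 0.25223927543268976 15.473651299070541
hole -0.4640415037188041 17.338511986909037
```

The wrist view puts the plate centre near (493,-133) mm with yaw 18.6°, and the hole near y≈+16 mm. I'll start sliding from y≈-12 towards +y, with the tool aligned to the plate.

Emit:
step_arm(steps=[[[2, -40, 0], [0, 0, -0.07], 10], [[4, -80, 0], [0, 0, -0.14], 10], [[6, -120, 0], [0, 0, -0.14], 10], [[7, -155, 20], [0, 0, -0.14], 10], [[7, -155, 40], [0, 0, -0.14], 10]])

```text
clock: 5.35
ee_pos: [0.4989, -0.146, 0.1352]
tcp_rot: [0.002, -0.162, 0.987, -0.001]
force: [0.4, 0.7, -1.7]
grip_width: 0.0175
finger_force: 30.0
```

Emit:
step_arm(steps=[[[0, 0, 0], [0, 0, 0], 10], [[0, 0, 0], [0, 0, 0], 10], [[0, 0, 0], [0, 0, 0], 10]])

```text
clock: 5.6
ee_pos: [0.4977, -0.1414, 0.1358]
tcp_rot: [0.0, -0.165, 0.986, -0.0]
force: [-0.4, -0.2, -0.6]
grip_width: 0.0177
finger_force: 30.0
```

```bash
cat > st.py <<'E'
from h import *
from scipy.spatial.transform import Rotation as Ro
o=status.observe();q=o['tcp_rot'];R=Ro.from_quat(q[[1,2,3,0]]).as_matrix()
yw=np.radians(18.6);ex=np.array([np.cos(yw),np.sin(yw)]);ey=np.array([-np.sin(yw),np.cos(yw)])
d=o['ee_pos'][:2]*1000-[493.3,-133.1]
print('ee',o['ee_pos'],'tooly',np.degrees(np.arctan2(R[1,1],R[0,1]))-90,'tilt',R[2,:2],'plate xy of TCP',d@ex,d@ey,'force plate',o['force'][:2]@ex,o['force'][:2]@ey,o['force'][2],'m',o['moment'],o['grip_width'])
E
python3 st.py; python3 - <<'E'
from h import *
w=snap('wrist','pics/w6')
cv2.imwrite('pics/c6.png',cv2.resize(w['pixels'][120:300,200:440],(800,600),interpolation=cv2.INTER_CUBIC)[:,:,::-1])
E
```

```text
ee [ 0.49774532 -0.14140987  0.13576608] tooly 19.013042590098365 tilt [-0.00050296 -0.00044939] plate xy of TCP 1.5626251803686442 -9.293711006065413 force plate -0.45445289996774296 -0.029486814679965456 -0.5820741811822652 m [ 0.0185729  -0.00630425 -0.03696267] 0.017668518895939088
```

View pics/c6.png

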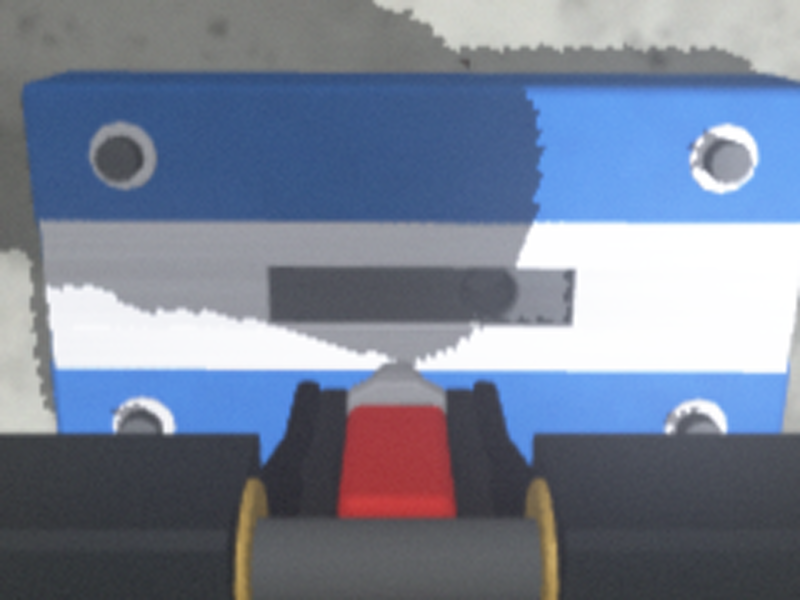

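View: tool squared with the plate. The groove spans crop columns 268–573 and rows 267–325, the hole is at about (491,291), and the pin is held straight with its tip near (400,362). Next I'll refine x and y from this view.

```bash
python3 - <<'E'
from h import *
w=dict(np.load('pics/w6.npz'));yw=np.radians(18.6);ex=np.array([np.cos(yw),np.sin(yw)]);ey=np.array([-np.sin(yw),np.cos(yw)])
E=np.array([ex,ey])
f=lambda p,z:E@(onz(w,p[0]*.3+200-.35,p[1]*.3+120-.35,z)[:2]*1000-[493.3,-133.1])
print(w['cx'],w['cy'])
for n,p,z in [('groove',q,.034) for q in [(268,267),(573,267),(573,325),(270,325)]]+[('bolt',(122,157),.041),('bolt',(728,158),.041),('strip',(420,220),.034),('strip',(420,371),.034),('hole',(491,291),.03),('tip',(400,362),.0805)]:print(n,f(p,z).round(1))
o=status.observe();print(E@(o['ee_pos'][:2]*1000-[493.3,-133.1]))
E
```

```text
318.4627483964645 202.20395279680906
groove [ -7.8 -41.5]
groove [-8.4 37.5]
groove [ 7.6 38.4]
groove [  8.2 -41.4]
bolt [-37.5 -75.2]
bolt [-38.3  72.2]
strip [-20.6  -2.3]
strip [21.  -1.7]
hole [-0.4 16.9]
tip [-0.5 -7.5]
[ 1.88663156 -9.25331772]
```

Emit:
step_arm(steps=[[[2.7, 0, 15], [0, 0, 0], 10], [[2.7, 0, 32], [0, 0, 0], 10], [[2.7, 0, 44], [0, 0, 0], 10], [[2.7, 0, 46], [0, 0, 0], 10], [[2.7, 0, 46], [0, 0, 0], 10]])

```text
clock: 6.07
ee_pos: [0.495, -0.1424, 0.0897]
tcp_rot: [0.0, -0.165, 0.986, -0.0]
force: [0.5, 1.1, -0.8]
grip_width: 0.0175
finger_force: 30.0
```

Emit:
step_arm(steps=[[[0, 0, 0.5], [0, 0, 0], 10], [[0, 0, 1], [0, 0, 0], 10], [[0, 0, 1.5], [0, 0, 0], 10], [[0, 0, 2], [0, 0, 0], 10], [[0, 0, 2], [0, 0, 0], 10]])

```text
clock: 6.48
ee_pos: [0.4948, -0.1433, 0.0876]
tcp_rot: [0.0, -0.164, 0.986, -0.0]
force: [-0.2, 0.4, -1.4]
grip_width: 0.0175
finger_force: 30.0
```

```bash
python3 st.py
```

```text
ee [ 0.49477113 -0.14332563  0.08755431] tooly 18.891019822894705 tilt [-0.00067311 -0.00020512] plate xy of TCP -1.8672677338790034 -10.160757742831475 force plate -0.02493155974869596 0.4336220705958449 -1.4194026936262625 m [0.05745767 0.03202414 0.00654061] 0.017523963873740087
```

Emit:
step_arm(steps=[[[-0.8, 0, 0.4], [0, 0, 0], 10], [[-0.8, 0, 0.8], [0, 0, 0], 10], [[-0.8, 0, 1.2], [0, 0, 0], 10], [[-0.8, 0, 1.6], [0, 0, 0], 10], [[-0.8, 0, 1.6], [0, 0, 0], 10]])

```text
clock: 6.9
ee_pos: [0.4953, -0.1431, 0.0855]
tcp_rot: [-0.0, -0.164, 0.986, 0.0]
force: [0.2, 0.3, -0.6]
grip_width: 0.0179
finger_force: 30.0
```

Emit:
step_arm(steps=[[[0, 0, 0.25], [0, 0, 0], 10], [[0, 0, 0.5], [0, 0, 0], 10], [[0, 0, 0.75], [0, 0, 0], 10], [[0, 0, 0.75], [0, 0, 0], 10]])

```text
clock: 7.23
ee_pos: [0.4954, -0.1431, 0.0852]
tcp_rot: [0.0, -0.164, 0.986, -0.0]
force: [-0.5, 0.9, 2.1]
grip_width: 0.0177
finger_force: 30.0
```

```bash
python3 st.py
```

```text
ee [ 0.49543087 -0.14306195  0.08517391] tooly 18.908795622960298 tilt [-4.00808712e-05 -1.73611799e-04] plate xy of TCP -1.157881391108219 -10.121278966362569 force plate -0.18620633930899086 1.0048300229059837 2.0798152178919516 m [ 0.11209478  0.27626407 -0.03719662] 0.017743175697705005
```

Contact at z = 0.0853, about 3 N. I'll start sliding along +y with light pressure.

Emit:
step_arm(steps=[[[0, 0.8, 0.2], [0, 0, 0], 10], [[0, 2, 0.3], [0, 0, 0], 10], [[0, 3.2, 0.3], [0, 0, 0], 10], [[0, 4.6, 0.3], [0, 0, 0], 10], [[0, 6, 0.3], [0, 0, 0], 10]])

```text
clock: 7.65
ee_pos: [0.4944, -0.1375, 0.0851]
tcp_rot: [0.001, -0.164, 0.986, -0.0]
force: [1.4, -3.1, 3.8]
grip_width: 0.0181
finger_force: 30.0
```

```bash
python3 st.py
```

```text
ee [ 0.49439264 -0.13746259  0.08511363] tooly 18.918224496360835 tilt [-0.00206469 -0.0011808 ] plate xy of TCP -0.3559240255074043 -4.483232433611696 force plate 0.28108823603384125 -3.4087276766854715 3.772944873101744 m [-1.04886522 -0.38582762  0.02959586] 0.018071793836849447
```

Emit:
step_arm(steps=[[[0.3, 1.4, 0], [0, 0, 0], 10], [[0.5, 2.8, 0], [0, 0, 0], 10], [[0.5, 4.2, 0], [0, 0, 0], 10], [[0.5, 5.6, 0], [0, 0, 0], 10], [[0.5, 7, 0], [0, 0, 0], 10]])

```text
clock: 8.07
ee_pos: [0.4914, -0.131, 0.0851]
tcp_rot: [0.001, -0.164, 0.986, -0.0]
force: [1.1, -3.3, 5.0]
grip_width: 0.0179
finger_force: 30.0
```

```bash
python3 st.py
```

```text
ee [ 0.49139359 -0.13095372  0.08506402] tooly 18.925342748971218 tilt [-0.0014089  -0.00098278] plate xy of TCP -1.1222625188365212 2.6422394609693005 force plate 0.007784523151235458 -3.4389826889184305 5.019876457004287 m [-1.3255291  -0.59060221 -0.03786528] 0.017857607360984306
```

Emit:
step_arm(steps=[[[0, 1.2, 0], [0, 0, 0], 10], [[0, 2.4, 0], [0, 0, 0], 10], [[0, 3.6, 0], [0, 0, 0], 10], [[0, 4.8, 0], [0, 0, 0], 10], [[0, 6, 0], [0, 0, 0], 10]])

```text
clock: 8.48
ee_pos: [0.4892, -0.1253, 0.085]
tcp_rot: [0.001, -0.164, 0.986, -0.0]
force: [1.5, -3.1, 4.4]
grip_width: 0.0177
finger_force: 30.0
```

```bash
python3 st.py
```

```text
ee [ 0.48923814 -0.12527041  0.08496879] tooly 18.917353294121696 tilt [-0.00101673 -0.00073593] plate xy of TCP -1.3523838943132016 8.716210678962646 force plate 0.44842346573206265 -3.470573443696147 4.407364613121802 m [-1.2416716  -0.47663933  0.00778712] 0.017690166458493306
```

Emit:
step_arm(steps=[[[-0.3, 1, 0], [0, 0, 0], 10], [[-0.3, 2, 0], [0, 0, 0], 10], [[-0.3, 3, 0], [0, 0, 0], 10], [[-0.3, 4, 0], [0, 0, 0], 10], [[-0.3, 5, 0], [0, 0, 0], 10]])

```text
clock: 8.9
ee_pos: [0.4859, -0.1199, 0.0835]
tcp_rot: [-0.002, -0.164, 0.986, 0.001]
force: [0.3, -0.6, -2.1]
grip_width: 0.0175
finger_force: 30.0
```

```bash
python3 st.py
```

```text
ee [ 0.48593206 -0.11994649  0.08346002] tooly 18.865160210838198 tilt [0.00299928 0.00167963] plate xy of TCP -2.787670018415765 14.816555093236916 force plate 0.07047820750724128 -0.6238545524113831 -2.063823943156365 m [-0.01168808  0.01123993 -0.03521898] 0.017484445586840786
```

Emit:
step_arm(steps=[[[0, 0.5, 0], [0, 0, 0], 10], [[0, 1, 0], [0, 0, 0], 10], [[0, 1.5, 0], [0, 0, 0], 10], [[0, 2, 0], [0, 0, 0], 10]])

```text
clock: 9.23
ee_pos: [0.4866, -0.1184, 0.0844]
tcp_rot: [-0.0, -0.164, 0.986, 0.0]
force: [-0.3, -0.4, -1.3]
grip_width: 0.0176
finger_force: 30.0
```

```bash
python3 st.py
```

```text
ee [ 0.48661624 -0.11842363  0.08443252] tooly 18.8866681875937 tilt [0.00031364 0.00020856] plate xy of TCP -1.6534898803958922 16.041648788217568 force plate -0.41611701358317416 -0.3332632396921335 -1.270868370382919 m [0.02781087 0.0181052  0.00203565] 0.017586946204724334
```

Force dropped to nil at y≈15: the tip is over the hole. I'll centre it and lower in small steps.

Emit:
step_arm(steps=[[[-0.6, 0.7, 0], [0, 0, 0], 10], [[-0.6, 0.7, 0.7], [0, 0, 0], 10], [[-0.6, 0.7, 1.4], [0, 0, 0], 10], [[-0.6, 0.7, 2.1], [0, 0, 0], 10], [[-0.6, 0.7, 2.1], [0, 0, 0], 10]])

```text
clock: 9.65
ee_pos: [0.487, -0.1177, 0.0823]
tcp_rot: [-0.0, -0.164, 0.986, 0.0]
force: [-0.2, -0.2, -1.1]
grip_width: 0.0182
finger_force: 30.0
```

```bash
python3 st.py
```

```text
ee [ 0.48698011 -0.11768528  0.08227302] tooly 18.889102837549487 tilt [0.00035356 0.00013924] plate xy of TCP -1.0731230297493748 16.62537276331269 force plate -0.23770440925035635 -0.13620127095177467 -1.0790008011755905 m [-0.02630666 -0.02231173 -0.02315903] 0.018172045675653743
```

Emit:
step_arm(steps=[[[0, 0, 0.7], [0, 0, 0], 10], [[0, 0, 1.4], [0, 0, 0], 10], [[0, 0, 2], [0, 0, 0], 10], [[0, 0, 2], [0, 0, 0], 10]])

```text
clock: 9.98
ee_pos: [0.4872, -0.1179, 0.0805]
tcp_rot: [0.0, -0.164, 0.986, -0.0]
force: [-1.0, -1.9, -0.6]
grip_width: 0.0178
finger_force: 30.0
```

```bash
python3 st.py
```

```text
ee [ 0.48718896 -0.11787613  0.0804637 ] tooly 18.903235412804975 tilt [ 1.88229461e-05 -3.42904189e-04] plate xy of TCP -0.9360539558846251 16.37787345222192 force plate -1.5784767581723946 -1.4838031975219435 -0.6362690179742582 m [-0.52500385 -0.06305391  0.00085754] 0.01784712243805344
```

Emit:
step_arm(steps=[[[0.3, -0.4, 0], [0, 0, 0], 10], [[0.3, -0.4, 0.7], [0, 0, 0], 10], [[0.3, -0.4, 1.4], [0, 0, 0], 10], [[0.3, -0.4, 2], [0, 0, 0], 10], [[0.3, -0.4, 2], [0, 0, 0], 10]])

```text
clock: 10.4
ee_pos: [0.487, -0.1181, 0.0783]
tcp_rot: [-0.0, -0.164, 0.986, 0.0]
force: [0.9, 0.2, -1.6]
grip_width: 0.0179
finger_force: 30.0
```

```bash
python3 st.py
```

```text
ee [ 0.48695122 -0.11812546  0.07832753] tooly 18.89529720679954 tilt [6.29239739e-05 2.53546684e-05] plate xy of TCP -1.2409016628375205 16.217396915356446 force plate 0.883654006836626 -0.10345286092140464 -1.625235240279411 m [-0.21852532 -0.00527297  0.00694697] 0.017914463253262895
```

Emit:
step_arm(steps=[[[-0.1, -0.3, 1], [0, 0, 0], 10], [[-0.1, -0.3, 2], [0, 0, 0], 10], [[-0.1, -0.3, 3.2], [0, 0, 0], 10], [[-0.1, -0.3, 4.5], [0, 0, 0], 10], [[-0.1, -0.3, 5], [0, 0, 0], 10]])

```text
clock: 10.82
ee_pos: [0.487, -0.1183, 0.0732]
tcp_rot: [-0.0, -0.164, 0.986, 0.0]
force: [0.1, -0.5, -2.2]
grip_width: 0.0178
finger_force: 30.0
```

```bash
python3 st.py
```

```text
ee [ 0.4869689  -0.1183402   0.07316037] tooly 18.891590723738602 tilt [0.00046266 0.00021922] plate xy of TCP -1.292638072464353 16.008230755775813 force plate -0.09127057403176464 -0.5274357356284101 -2.2124704887706574 m [-0.05392911  0.0060651   0.00423818] 0.017808764949325054
```

Emit:
step_arm(steps=[[[0, 0, 1], [0, 0, 0], 10], [[0, 0, 2], [0, 0, 0], 10], [[0, 0, 3], [0, 0, 0], 10], [[0, 0, 4], [0, 0, 0], 10], [[0, 0, 5], [0, 0, 0], 10]])

```text
clock: 11.23
ee_pos: [0.4871, -0.1184, 0.0684]
tcp_rot: [-0.0, -0.164, 0.986, 0.0]
force: [-0.1, 0.1, -0.5]
grip_width: 0.018
finger_force: 30.0
```

```bash
python3 st.py
```

```text
ee [ 0.48714728 -0.11836746  0.06835515] tooly 18.897648208394173 tilt [6.93351521e-06 6.83453377e-06] plate xy of TCP -1.1322761215526786 15.925503399435778 force plate -0.06624430454434158 0.10991014875659642 -0.48100376843030457 m [-0.05422765  0.01501312 -0.04443416] 0.017966559652538894
```

Emit:
step_arm(steps=[[[0, 0, 1], [0, 0, 0], 10], [[0, 0, 2], [0, 0, 0], 10], [[0, 0, 3], [0, 0, 0], 10], [[0, 0, 4], [0, 0, 0], 10], [[0, 0, 4], [0, 0, 0], 10]])

```text
clock: 11.65
ee_pos: [0.487, -0.1184, 0.0642]
tcp_rot: [-0.0, -0.164, 0.986, 0.0]
force: [-0.1, 0.0, -2.4]
grip_width: 0.0176
finger_force: 30.0
```

Emit:
step_arm(steps=[[[0, 0, 0.4], [0, 0, 0], 10], [[0, 0, 0.8], [0, 0, 0], 10], [[0, 0, 1.2], [0, 0, 0], 10], [[0, 0, 1.5], [0, 0, 0], 10], [[0, 0, 1.5], [0, 0, 0], 10]])

```text
clock: 12.07
ee_pos: [0.4872, -0.1184, 0.0632]
tcp_rot: [0.0, -0.164, 0.986, -0.0]
force: [-0.7, 0.7, 3.1]
grip_width: 0.0179
finger_force: 30.0
```

```bash
python3 st.py
```

```text
ee [ 0.48719395 -0.11839073  0.06324542] tooly 18.897751474566007 tilt [-1.29758213e-04 -8.27002802e-05] plate xy of TCP -1.0954604737039966 15.888565608191707 force plate -0.4776529845436857 0.8643655032910986 3.0638871009168045 m [0.13273796 0.2875951  0.00285413] 0.01794498283326941
```

Collar contact is at the predicted height. I'll press a little more to be sure, then release slowly.

Emit:
step_arm(steps=[[[0, 0, 0.3], [0, 0, 0], 10], [[0, 0, 0.6], [0, 0, 0], 10], [[0, 0, 0.6], [0, 0, 0], 10], [[0, 0, 0.6], [0, 0, 0], 10]])

```text
clock: 12.4
ee_pos: [0.4872, -0.1184, 0.0632]
tcp_rot: [0.0, -0.164, 0.986, -0.0]
force: [-2.6, 2.0, 7.0]
grip_width: 0.0179
finger_force: 30.0
```

Emit:
step_arm(steps=[[[0, 0, -0.3], [0, 0, 0], 50], [[0, 0, -0.6], [0, 0, 0], 50], [[0, 0, -0.6], [0, 0, 0], 50], [[0, 0, -0.6], [0, 0, 0], 50], [[0, 0, -0.6], [0, 0, 0], 50]])

```text
clock: 12.82
ee_pos: [0.4871, -0.1184, 0.0628]
tcp_rot: [-0.0, -0.164, 0.986, 0.0]
force: [-0.4, 0.3, -0.1]
grip_width: 0.0429
finger_force: 0.0
```

Emit:
step_arm(steps=[[[0, 0, 0], [0, 0, 0], 50], [[0, 0, -20], [0, 0, 0], 50], [[0, 0, -50], [0, 0, 0], 50], [[0, 0, -80], [0, 0, 0], 50], [[0, 0, -100], [0, 0, 0], 50]])

```text
clock: 13.23
ee_pos: [0.4881, -0.1185, 0.1655]
tcp_rot: [0.001, -0.164, 0.986, -0.0]
force: [0.6, 0.1, 1.0]
grip_width: 0.0497
finger_force: 0.0
```

Emit:
step_arm(steps=[[[0, 0, -20], [0, 0, 0], 50], [[0, 0, -20], [0, 0, 0], 50], [[0, 0, -20], [0, 0, 0], 50]])

```text
clock: 13.48
ee_pos: [0.4876, -0.1183, 0.1839]
tcp_rot: [0.001, -0.164, 0.986, 0.0]
force: [-0.5, 0.5, -0.5]
grip_width: 0.0502
finger_force: 0.0
```

```bash
python3 st.py; python3 - <<'E'
from h import *
w=snap('wrist','pics/w7');s=snap('scene','pics/s7')
a=cv2.resize(w['pixels'][120:300,200:440],(400,300),interpolation=cv2.INTER_CUBIC)
b=cv2.resize(s['pixels'][150:240,280:400],(400,300),interpolation=cv2.INTER_CUBIC)
cv2.imwrite('pics/c7.png',np.hstack([a,b])[:,:,::-1])
E
```

```text
ee [ 0.48757062 -0.11831488  0.18389991] tooly 18.884128264526694 tilt [-0.00270071 -0.0004466 ] plate xy of TCP -0.7142728350934185 15.840310958675607 force plate -0.2822000578173744 0.6320173786660912 -0.5087821561934172 m [0.03397399 0.08776811 0.01574162] 0.05016141773551292
```

View pics/c7.png

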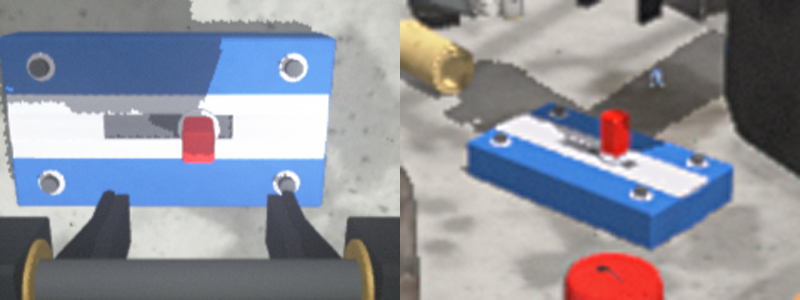

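The pin stands upright at crop (198,135) left and (613,130) right, with its collar flat on the plate and the gripper clear. The bush, at (437,58), has not moved. Handing in.

```bash
python3 -c "
from station import close_job
print(close_job())"
```

```text
the job is handed in; nothing more can be done
None
```

The pin is fully home in the blind hole, upright with its collar flat on the plate, and released; the job was handed in at about 13.5 s, with about 9 N the most I read on the plate and the bush and bolt never touched.

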